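Hang up the letter opener and hold the magnifier over the stamp

ROBOT

A 6-joint arm with a two-finger parallel gripper is mounted at the origin on the work surface. World frame = base frame: x ahead of the robot, y to its left, z up, the work surface at z = 0. Lengths are in m, angles in rad, forces in N, time in s.
With the tool pointing down it reaches from about 0.35 to 0.875 m from the base axis. Payload 15.5 kg.
Tool frame: the origin (TCP) lies at the very end of the fingers, on their centre line; the grasp point (between the pads) lies 19 mm behind it; z points along the fingers, y is the line along which they close (so a half turn about z gives the same grasp; the last joint's range is limited). The gripper opens to 85 mm and grips with 20 to 120 N. Pads are 22 mm wide; open, the fingers measure 114 mm over their backs; the gripper's body (76 mm by 85 mm) begins 54 mm behind the grasp point. The pads swing forward as they close: fully open they stand 13 mm farther back than shut.
Start: joints at [1.2, 0.494, 1.345, -0, 1.302, -0.096], TCP at [0.17, 0.602, 0.195] pointing down, gripper open.
Joint ranges: [-2.91, 2.91], [-0.82, 2.16], [0.22, 2.67], [-1.22, 4.37], [0.12, 2.79], [-3.08, 3.08]. Speed limits (rad/s): [1.89, 1.89, 2.57, 3.01, 3.01, 3.01].

INTERFACE

Orientations are given as a rotation vector (axis times angle).
In Python, from cell import sensors, cams, bot gives the robot as it stands.
- The arm moves only by the tool drive_tool, never from a script. Its argument "steps" is text: rows parted by semicolons, each of 5 numbers parted by spaces: the finger opening in cm, from 0 to 8.54, then the shift along the tool's x, y, z in cm, then the turn about the tool's z in rad. In form: hand dx dy dz spin; .... A call has 1 to 5 rows; each row is the pose to reach, as a shift and turn from the pose commanded when the call began, along the tool's axes at that moment; what a row does not reach only later rows make up. A row lasts 1/8 s, in which the tool goes at most 62.5 mm and 10.7 degrees, less where a joint would pass 70% of its speed; a pose out of reach is approached as far as the arm can. A call with a gripper value outside its range is refused whole. The fingers move at their own pace and stop on an object; "force" is the grip in N (left out, the last holds). Time passes only in rows, so rows that repeat a pose let the fingers close. It gives the time, the measured TCP pose, the force, the opening and the grip force at its end, in the units of the state.
- sensors.get_obs(): the state, without advancing time (a new reading comes with each control period).
- cams.get_image(name): name is "scene" or "top" or "wrist"; returns (picture, depth): 400x640x3 uint8, red, green, blue; 400x640 float32, m along the optical axis (not along the pixel's ray), 0 where there is no reading.
- cams.camera_info(name): a dict with "fx", "fy", "cx", "cy" (pixels), "extrinsics" (4x4, takes a point from camera to world coordinates). Camera axes: x right, y down, z forward; pixel columns grow to the right and rows downward; lengths in m; the calibration is good to about 2 mm. A picture is of the moment at which its call begins: read the wrist's pose just before it. camera_info takes no time and is no camera call; for the wrist camera it gives the pose at the moment of the call.
- bot.sign_off(): hands the job in; it is judged then, once.
The state is a dict: "clock": time; "qpos": joint angles; "dq": joint speeds; "joint_efforts": joint torques, N m; "ee_pos": TCP position; "eef_rot": TCP orientation; "force": force on the tool from outside, world axes, zero at the start; "wrist_torque": the same for the moment, N m; "finger_gap": finger opening in m; "grasp_force": force on a finger pad.
Only numpy, scipy, OpenCV 4.12 (cv2) and the standard library are available. Lean on these libraries where they do the work, as an engineer would, in place of code of your own. Each camera call takes 0.05 s, during which the arm holds its last target. There are 200 camera calls.

TASK

Have a close look at the stamp on the envelope: first clear away the letter opener that lies on it and hang it by its ring on the free arm of the key tree, then draw the magnifying glass out of its rest and hold it by its handle with the lens level and centred over the stamp, about 10 cm above the desk. Finish while still holding the magnifying glass there, steady and touching nothing else, and leave the other things on the desk where they are.

Things in the scene. Friction and masses are not known exactly. Their poses are not given: they have to be found in the camera images.
- envelope: A white paper envelope lying flat on the desk, 220 x 110 mm, 1.6 mm thick, fixed. Origin: centre of its underside; x along its length, y across, z up.
- stamp (a point): Centre of the face of the one postage stamp (26 x 22 mm, brick-coloured picture with white edge), in the corner of the envelope at 85 mm along its x and -34 mm along its y from its centre, 2 mm above the desk. At the start the letter opener lies across the stamp.
- opener: Loose letter opener, 193 mm long, about 90 g: dark wooden grip 76 mm long, 16 wide, 8 thick; 4 mm thick steel blade towards -x (point at -105 mm); steel ring at the other end. Origin: underside of the grip, 4 mm to the blade side of its middle, near the balance point; x runs from blade to ring, z up as it lies on the envelope (underside 1.6 mm above the desk).
- ring (a point): Centre of the opener's ring: 65 mm along the opener's x from its origin and 4 mm above its underside. The ring is a bent 8 mm rod, 30 mm inside and 46 mm outside diameter; its hole looks along the opener's z.
- key_tree: Oak key tree, fixed: round foot 112 mm across, post 20 mm thick, 311 mm high; three 8 mm steel arms leave the post 225 mm above the desk and rise outwards at 45 degrees. The two at its +x side (60 degrees either side) carry keys; the third, pointing to its -x (the robot's side), is free. Origin: under the foot's centre, z up.
- tree_arm: The free arm of the key tree: a straight steel rod 8 mm thick with a rounded tip. Origin on the post's axis, 225 mm above the desk; its z axis runs outwards along the rod, 45 degrees up, towards the tree's -x; its y is level. The rod stands free of the post from about 14 mm to 79 mm along its z.
- tree_tip (a point): The tip of the free arm, 79 mm along the rod from tree_arm's origin, 281 mm above the desk.
- magnifier_rest: The magnifier's oak rest, fixed: foot 140 x 90 x 16 mm and, between two cheeks 66 mm high, a brass tube 29 mm outside, 23 mm inside, 46 mm deep, rising at 50 degrees towards the rest's +x (away from the robot). Origin: on the desk, about below the bare part of the handle; the foot spans -85 to +55 mm in x; z up.
- tube_mouth (a point): Centre of the mouth of the rest's tube, 83 mm above the desk, 28 mm towards the rest's -x from its origin.
- magnifier: Loose magnifying glass, about 160 g: round wooden handle 18 mm thick, 115 mm long, brass collar, steel-rimmed lens 88 mm across. Origin: middle of the handle; x runs from butt to lens, z square to the lens (upper face). It starts with its butt in the tube, sloping up about 45 degrees, lens high, 68 mm of handle bare; it draws out freely along its x, clear after 45 mm.
- lens (a point): Centre of the lens, 105.5 mm along the magnifier's x from its origin.
- mug: Bystander: blue mug, 80 mm across, 95 mm high; origin under its centre.
- stapler: Bystander: black stapler, 140 x 36 mm, 60 mm high; origin under its centre.
- pen_cup: Bystander: dark steel cup with pens, 76 mm across, 165 mm high; origin under its centre.
- tape_dispenser: Bystander: black tape dispenser, 140 x 50 mm, 83 mm high; origin under its centre.
- glasses_case: Bystander: grey glasses case, 160 x 60 mm, 39 mm high; origin under its centre.
- book: Bystander: blue hardback book lying flat, 138 x 206 mm, 30 mm high; origin under its centre.
- paperweight: Bystander: round marble paperweight, 72 mm across, 46 mm high; origin under its centre.

How it is judged:
On the way, in this order (a step that is already met when the one before it is completed fails the run):
1. the letter opener hangs by its ring on the free arm, let go and still (x of ring in the frame of tree_arm between -0.016 and 0.016 m and y of ring in the frame of tree_arm between -0.016 and 0.016 m and z of ring in the frame of tree_arm between -0.015 and 0.07 m and contact force between opener and the fingers below 0.05 N and linear speed of opener below 0.05 m/s), for 0.2 s.
2. the magnifying glass is held clear of its rest's tube (distance between magnifier and tube_mouth above 0.07 m and contact force between magnifier and magnifier_rest below 0.05 N and contact force between magnifier and the fingers above 1 N and height (world z) of lens above 0.06 m), for 0.1 s.
At the end, for the whole second after the job is handed in: The opener hangs still by its ring on the free arm, let go. The fingers hold the magnifier by its handle, steady and touching nothing else: lens level within 0.22 rad, its centre within 25 mm of the stamp's centre seen from above and 60 to 140 mm above the desk (all of step 1 and horizontal distance between lens and stamp below 0.025 m and height (world z) of lens between 0.06 and 0.14 m and (angle between magnifier's own z axis and vertical below 0.22 rad or angle between magnifier's own z axis and vertical above 2.92 rad) and contact force between magnifier and the fingers above 1 N and x of the grasp point in the frame of magnifier between -0.08 and 0.058 m and linear speed of magnifier below 0.03 m/s and contact force between magnifier and magnifier_rest below 0.05 N and contact force between magnifier and key_tree below 0.05 N and contact force between magnifier and envelope below 0.05 N and contact force between magnifier and opener below 0.05 N and contact force between magnifier and mug below 0.05 N and contact force between magnifier and stapler below 0.05 N and contact force between magnifier and pen_cup below 0.05 N and contact force between magnifier and tape_dispenser below 0.05 N and contact force between magnifier and glasses_case below 0.05 N and contact force between magnifier and book below 0.05 N and contact force between magnifier and paperweight below 0.05 N); the arm keeps its last pose, push and grip.
It fails at once if a bystander was moved by more than 30 mm (distance of any of mug, stapler, pen_cup, tape_dispenser, glasses_case, book, paperweight from where it was at the start of the episode above 0.03 m).
It also fails if it takes over 61 s, if anything falls off the work surface, if the arm or the gripper's body presses on something with over 40 N, if the wrist force passes 120 N, or if a joint passes its speed limit or range.

## Working session

There is one attempt and no reset: what is moved stays moved. The work goes in short steps, Python scripts to look and compute and a tool call to move; the robot and the scene stay as the last step left them, time stands still between calls to the robot, and variables do not carry over. Pictures are saved under pics/ and viewed, at most 10 in all, crops included, and the job is handed in when it is done.

Besides the shell and the picture viewer there is one more tool, called after "Request:" by a JSON object that holds its "method" and its "body". drive_tool: Moves the arm, as the interface text tells. Its arguments: {"type":"object","properties":{"steps":{"type":"string"},"force":{"type":"number"}},"required":["steps"]}

```bash
mkdir -p pics; cat > h.py <<'E'
import numpy as np,cv2
from cell import sensors,cams,bot
from scipy.spatial.transform import Rotation as R
def snap(n,f):
    im,d=cams.get_image(n); i=cams.camera_info(n)
    cv2.imwrite(f'pics/{f}.png',im[:,:,::-1]); np.savez(f'pics/{f}.npz',im=im,d=d,K=[i['fx'],i['fy'],i['cx'],i['cy']],T=i['extrinsics'])
def load(f): 
    z=np.load(f'pics/{f}.npz'); return z['im'],z['d'],z['K'],z['T']
def px(f,u,v,h=None,r=1):
    "world point at pixel; from depth, or on the plane z=h"
    _,d,K,T=load(f); ray=np.array([(u-K[0+2])/K[0],(v-K[3])/K[1],1.])
    if h is None:
        w=d[int(v)-r:int(v)+r+1,int(u)-r:int(u)+r+1]; s=np.median(w[w>0])
    else: s=(h-T[2,3])/(T[:3,:3]@ray)[2]
    return T[:3,:3]@(ray*s)+T[:3,3]
def proj(f,p):
    _,_,K,T=load(f); c=T[:3,:3].T@(np.array(p)-T[:3,3]); return K[0]*c[0]/c[2]+K[2],K[1]*c[1]/c[2]+K[3]
def totool(w):
    "world shift -> tool axes, cm"
    return np.round(R.from_rotvec(sensors.get_obs()['eef_rot']).inv().apply(w)*100,2)
E
python3 - <<'E'
from h import *
snap('scene','s0'); snap('top','t0')
o=sensors.get_obs(); print(o); print(R.from_rotvec(o['eef_rot']).as_matrix().round(3))
for n in('s0','t0'): print(load(n)[3].round(3),load(n)[2])
E
```

```text
{'clock': 0.1, 'qpos': array([ 1.20051277e+00,  4.94142285e-01,  1.34605377e+00, -3.54265822e-07,
        1.30251611e+00, -9.55016151e-02]), 'dq': array([-1.35547471e-03, -8.15291899e-04, -1.84989721e-03, -3.38984762e-04,
        7.18790539e-04, -9.23650014e-05]), 'joint_efforts': array([ 7.90986778e-04, -8.83586168e+01, -3.84561038e+01,  1.03584123e-04,
        5.27204465e-03,  1.07521518e-05]), 'ee_pos': array([0.16945217, 0.60121451, 0.19485192]), 'eef_rot': array([-4.30234282e-01, -3.11173242e+00,  1.71103097e-03]), 'force': array([-0.53446019,  0.26015222, -1.19669777]), 'wrist_torque': array([ 0.00534664,  0.00470535, -0.07285453]), 'grasp_force': 0.0, 'finger_gap': 0.08565773958437976}
[[-0.962  0.271 -0.   ]
 [ 0.271  0.962 -0.001]
 [ 0.    -0.001 -1.   ]]
[[ 0.104  0.762 -0.639  1.5  ]
 [ 0.994 -0.068  0.08  -0.074]
 [ 0.017 -0.644 -0.765  1.306]
 [ 0.     0.     0.     1.   ]] [397.47926896 397.47926896 322.56998265 200.57746209]
[[-0.06  -0.975  0.213  0.267]
 [-0.998  0.058 -0.017  0.034]
 [ 0.004 -0.214 -0.977  1.572]
 [ 0.     0.     0.     1.   ]] [463.2632246  463.2632246  310.35088706 198.15940544]
```

View pics/t0.png

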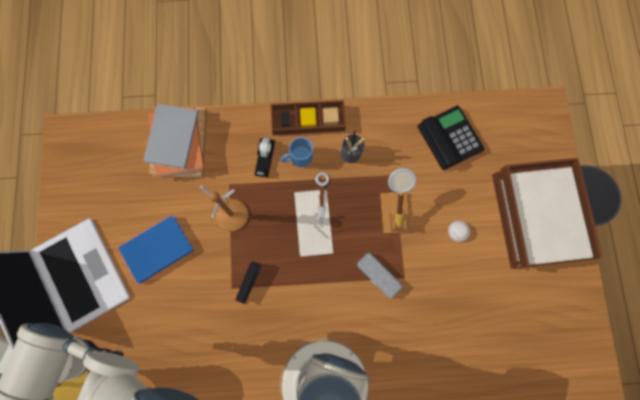

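View pics/s0.png

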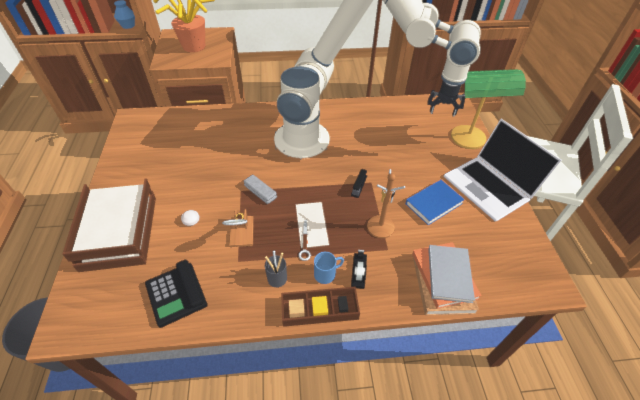

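```bash
python3 - <<'E'
from h import *
for n,(a,b,c,d) in {'t0':(190,420,155,305),'s0':(210,420,150,290)}.items():
    im=load(n)[0][c:d,a:b]; im=cv2.resize(im,None,fx=3.4,fy=3.4,interpolation=cv2.INTER_CUBIC)
    for k in range(0,b-a,20): cv2.putText(im,str(a+k),(int(k*3.4),8),0,.3,(255,255,0)); im[:5,int(k*3.4)]=255
    for k in range(0,d-c,20): cv2.putText(im,str(c+k),(0,int(k*3.4)+3),0,.3,(255,255,0))
    cv2.imwrite(f'pics/{n}c.png',im[:,:,::-1])
E
```

```text
(no output)
```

View pics/t0c.png

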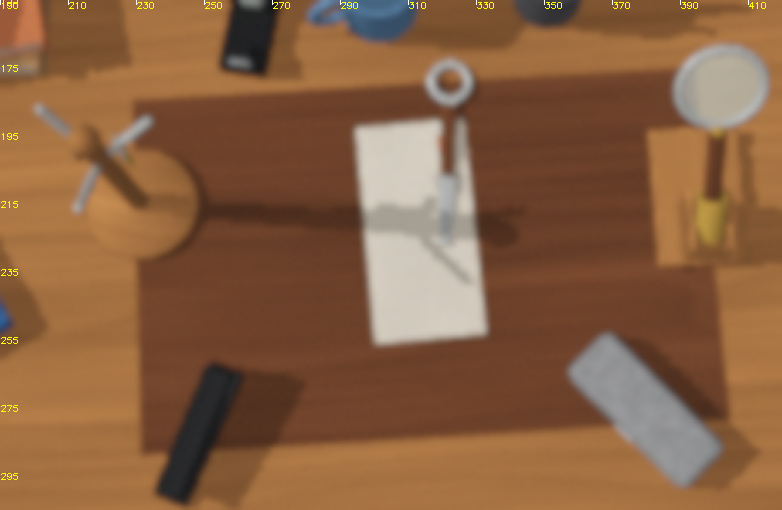

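View pics/s0c.png

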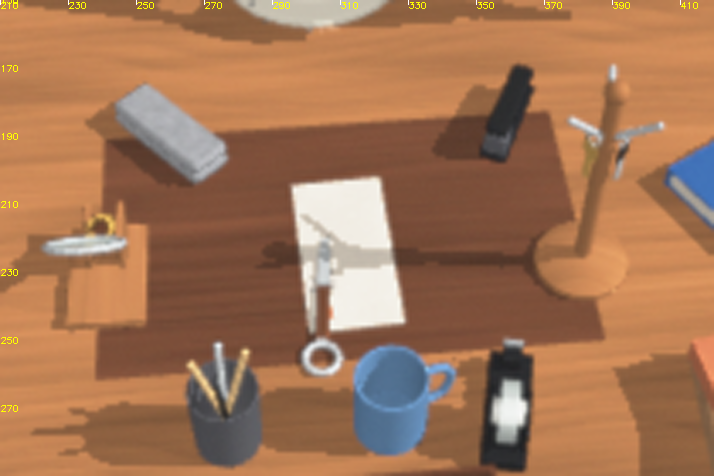

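```bash
python3 - <<'E'
from h import *
f='t0'
def q(n,x,y,h=None):
    u,v=190+x/3.4,155+y/3.4; print(n,px(f,u,v,h).round(4), px(f,u,v).round(4))
q('ring',450,82,.0056);q('point',446,240,.004);q('grip',448,150,.0096)
E=[px(f,190+x/3.4,155+y/3.4,.0016) for x,y in((356,126),(467,117),(487,334),(374,345))]
c=np.mean(E,0); ex=(E[0]+E[1]-E[2]-E[3]); ex/=np.linalg.norm(ex); ey=np.cross([0,0,1],ex)
print('env',np.round(E,3),c.round(4),ex.round(3),'stamp',(c+.085*ex-.034*ey).round(4))
q('foot',143,204,.02);q('tip',77,209,.281);q('tipL',38,107,.281);q('tipR',150,120,.281);q('top',85,135,.311)
q('lens',720,86);q('lenscollar',716,130);q('handle',714,165);q('mouth',712,200,.083);q('restcL',655,265,.016)
q('restcTL',648,130,.016)
def s(n,x,y,h):
    u,v=210+x/3.4,150+y/3.4; print('S',n,px('s0',u,v,h).round(4), px('s0',u,v).round(4))
s('ring',322,357,.0056);s('foot',582,262,.02);s('mouth',101,222,.083);s('lens',84,245,.15)
E
```

```text
ring [ 0.6748 -0.0394  0.0056] [ 0.6759 -0.0396  0.0013]
point [ 0.5116 -0.0247  0.004 ] [ 0.5108 -0.0245  0.0091]
grip [ 0.6027 -0.0325  0.0096] [ 0.6026 -0.0324  0.0104]
env [[ 0.635  0.06   0.002]
 [ 0.638 -0.055  0.002]
 [ 0.415 -0.059  0.002]
 [ 0.411  0.053  0.002]] [ 5.248e-01 -2.000e-04  1.600e-03] [ 1.     0.024 -0.   ] stamp [ 0.6106 -0.0321  0.0016]
foot [0.5633 0.2761 0.02  ] [0.5603 0.2736 0.036 ]
tip [0.5126 0.2902 0.281 ] [0.5125 0.2901 0.2815]
tipL [0.6019 0.3217 0.281 ] [0.6014 0.3213 0.2826]
tipR [0.5851 0.2278 0.281 ] [0.6535 0.2695 0.0027]
top [0.5682 0.2768 0.311 ] [0.5684 0.2769 0.3102]
lens [ 0.614  -0.2797  0.1688] [ 0.614  -0.2797  0.1688]
lenscollar [ 0.5793 -0.2783  0.1388] [ 0.5793 -0.2783  0.1388]
handle [ 0.5501 -0.2773  0.1187] [ 0.5501 -0.2773  0.1187]
mouth [ 0.5229 -0.2796  0.083 ] [ 0.522  -0.2785  0.0884]
restcL [ 0.4723 -0.2304  0.016 ] [ 0.474  -0.2326  0.003 ]
restcTL [ 0.6101 -0.2361  0.016 ] [ 0.6137 -0.2389 -0.    ]
S ring [ 0.6793 -0.0348  0.0056] [ 0.6764 -0.0347  0.0011]
S foot [0.5857 0.2802 0.02  ] [0.5853 0.2803 0.0194]
S mouth [ 0.5246 -0.2746  0.083 ] [ 0.5274 -0.2741  0.0864]
S lens [ 0.6077 -0.2807  0.15  ] [ 0.6336 -0.2747  0.1836]
```

Request:
{"method": "drive_tool", "body": {"steps": "8.5 -58.5 -49.3 0 -0.2; 8.5 -58.5 -49.3 0 -0.2; 8.5 -58.5 -49.3 0 -0.2; 8.5 -58.5 -49.3 0 -0.2; 8.5 -58.5 -49.3 0 -0.2"}}

```text
clock: 0.72
ee_pos: [0.3443, 0.3434, 0.1953]
eef_rot: [0.117, 3.139, -0.0]
force: [0.8, 0.0, 1.3]
finger_gap: 0.0849
grasp_force: 0.0
```

Request:
{"method": "drive_tool", "body": {"steps": "8.5 -28.3 -35.6 0 0; 8.5 -28.3 -35.6 0 0; 8.5 -28.3 -35.6 0 0; 8.5 -28.3 -35.6 0 0; 8.5 -28.3 -35.6 0 0"}}

```text
clock: 1.35
ee_pos: [0.52, 0.0847, 0.1953]
eef_rot: [-0.118, -3.139, -0.0]
force: [1.5, 0.9, 0.7]
finger_gap: 0.085
grasp_force: 0.0
```

Request:
{"method": "drive_tool", "body": {"steps": "5 -8.5 -10.5 0 0; 5 -8.5 -10.5 0 0; 5 -8.5 -10.5 0 0; 5 -8.5 -10.5 0 0"}}

```text
clock: 1.85
ee_pos: [0.5958, -0.0246, 0.1949]
eef_rot: [-0.119, -3.138, -0.0]
force: [0.2, 1.0, -0.6]
finger_gap: 0.0502
grasp_force: 0.0
```

```bash
python3 - <<'E'
from h import *
o=sensors.get_obs();print(o['clock'],o['ee_pos'],o['eef_rot'])
snap('wrist','w1'); print(load('w1')[3].round(3))
im=cv2.resize(load('w1')[0],(800,500))
cv2.imwrite('pics/w1v.png',im[:,:,::-1])
E
```

```text
1.85 [ 0.59580508 -0.02462547  0.19485582] [-1.19171115e-01 -3.13826015e+00 -4.37625567e-04]
[[ 0.074  0.943  0.325  0.511]
 [ 0.997 -0.071 -0.023 -0.019]
 [ 0.002  0.325 -0.946  0.374]
 [ 0.     0.     0.     1.   ]]
```

View pics/w1v.png

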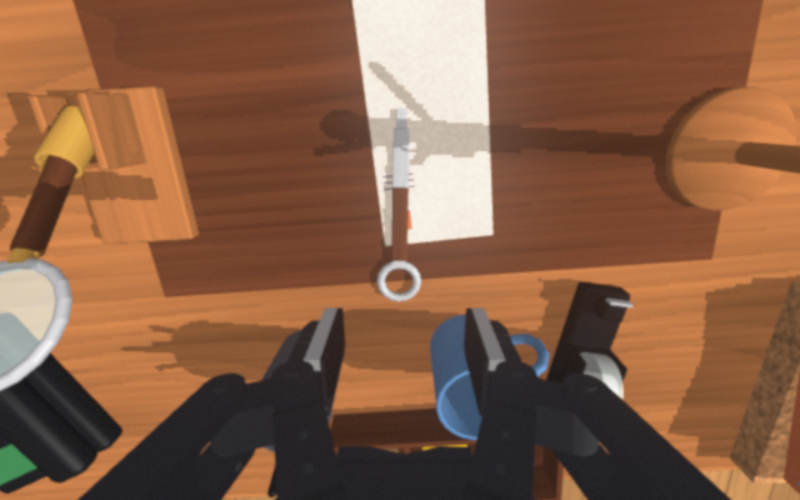

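```bash
python3 - <<'E'
from h import *
f='w1'
q=lambda x,y,h=None:px(f,x/1.25,y/1.25,h)
r=q(399,281,.0056);p=q(401,112,.004);g=q(400,187,.0096)
print('ring',r,'pt',p,'gripstart',g, np.linalg.norm(r-p),np.degrees(np.arctan2(*(r-p)[[1,0]])))
a=q(386,243,.0016);b=q(493,235,.0016);e=(b-a)[:2]/np.linalg.norm(b-a);ex=np.array([e[1],-e[0]])
print('corners',a,b,np.linalg.norm(a-b),'ex',ex,'stamp',a[:2]-.025*ex+.021*e)
print('mouth?',q(78,120).round(3),'handle',q(40,210).round(3),'collar',q(20,255).round(3),'foot',q(725,150,.02).round(3))
E
```

```text
ring [ 0.67710669 -0.03600615  0.0056    ] pt [ 0.51018287 -0.02109311  0.004     ] gripstart [ 0.57758916 -0.02719466  0.0096    ] 0.167596302892536 -5.105273164530081
corners [ 0.63550013 -0.04613773  0.0016    ] [0.63505946 0.06317614 0.0016    ] 0.10931475404930648 ex [0.99999187 0.00403123] stamp [ 0.61041568 -0.02523868]
mouth? [ 0.498 -0.268  0.065] handle [ 0.555 -0.273  0.116] collar [ 0.58  -0.275  0.139] foot [0.564 0.267 0.02 ]
```

Request:
{"method": "drive_tool", "body": {"steps": "4 -0.7 -0.45 6 0.015; 4 -0.7 -0.45 12 0.015; 4 -0.7 -0.45 17 0.015; 3.5 -0.7 -0.45 18.9 0.015; 3 -0.7 -0.45 19.05 0.015", "force": 60}}

```text
clock: 2.52
ee_pos: [0.6012, -0.0278, 0.004]
eef_rot: [-0.138, -3.136, -0.001]
force: [0.0, -0.0, 0.3]
finger_gap: 0.0302
grasp_force: 0.0
```

Request:
{"method": "drive_tool", "body": {"steps": "1 0 0 0 0; 1 0 0 0 0; 1 0 0 0 0; 1 0 0 0 0; 1 0 0 0 0"}}

```text
clock: 3.15
ee_pos: [0.6028, -0.0294, 0.005]
eef_rot: [0.141, 3.138, -0.0]
force: [0.7, 0.3, 0.3]
finger_gap: 0.01
grasp_force: 0.0
```

```bash
python3 - <<'E'
from h import *
o=sensors.get_obs();print(o['ee_pos'],o['force'],o['finger_gap'])
snap('wrist','w2')
im=cv2.resize(load('w2')[0][60:360,140:500],None,fx=2,fy=2)
cv2.imwrite('pics/w2v.png',im[:,:,::-1])
E
```

```text
[ 0.60280678 -0.02943845  0.00504031] [0.69760038 0.33936327 0.30205105] 0.01002396914289571
```

View pics/w2v.png

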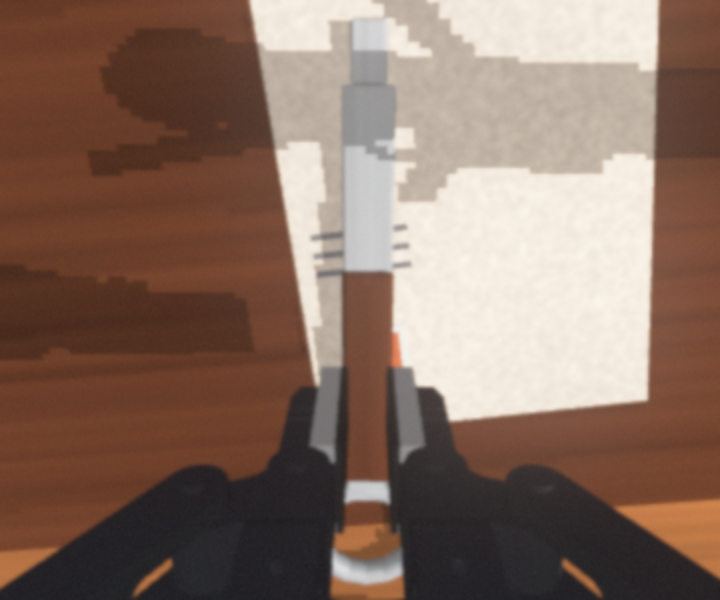

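Request:
{"method": "drive_tool", "body": {"steps": "0 0 0 0 0; 0 0 0 0 0; 0 0 0 0 0"}}

```text
clock: 3.58
ee_pos: [0.6028, -0.0294, 0.0049]
eef_rot: [0.141, 3.138, 0.0]
force: [0.0, 0.1, -0.6]
finger_gap: -0.0
grasp_force: 0.0
```

```bash
python3 - <<'E'
from h import *
f='w2'
for x,y in((333,372),(335,385),(333,400),(400,372),(402,385),(402,400),(368,340),(368,372),(368,400),(368,440),(350,440),(388,440),(348,340),(388,340)): print(x,y,px(f,140+x/2,60+y/2,r=0).round(4))
E
```

```text
333 372 [ 0.5901 -0.0379  0.0484]
335 385 [ 0.5901 -0.0371  0.055 ]
333 400 [ 0.5903 -0.0373  0.0614]
400 372 [ 0.5914 -0.0214  0.0488]
402 385 [ 0.5918 -0.0213  0.0545]
402 400 [ 0.592  -0.0217  0.0609]
368 340 [ 0.6007 -0.03    0.0094]
368 372 [ 0.6114 -0.031   0.0102]
368 400 [ 0.6213 -0.0319  0.0107]
368 440 [ 0.6364 -0.0332  0.0104]
350 440 [ 0.6361 -0.0391  0.0101]
388 440 [ 0.6036 -0.0257  0.0591]
348 340 [ 0.6    -0.0362  0.0098]
388 340 [ 0.6007 -0.0238  0.0105]
```

```bash
python3 - <<'E'
from h import *
for x,y in((325,320),(330,312),(335,311),(320,350),(470,312),(478,312),(490,350)): print(x,y,px('w1',x/1.25,y/1.25,r=0).round(4))
o=sensors.get_obs(); print(o['qpos'],o['ee_pos'],proj('w2',o['ee_pos']))
snap('wrist','w3'); snap('scene','s3'); snap('top','t3')
_,d,K,T=load('s3')
# lowest gripper points seen by scene cam: points within 4 cm of TCP axis, above 15 mm
v,u=np.mgrid[0:400,0:640]; P=np.stack([(u-K[2])/K[0]*d,(v-K[3])/K[1]*d,d],-1)@T[:3,:3].T+T[:3,3]
m=(np.hypot(P[...,0]-.603,P[...,1]+.029)<.05)&(d>0)&(P[...,2]>.015)
print(np.percentile(P[m][:,2],[0,1,5,20,50])) 
a,b=proj('s3',o['ee_pos']);print(a,b)
im=load('s3')[0];c=im[int(b)-60:int(b)+40,int(a)-60:int(a)+60];cv2.imwrite('pics/s3v.png',cv2.resize(c,None,fx=5,fy=5)[:,:,::-1])
E
```

```text
325 320 [ 0.5811 -0.0534  0.2486]
330 312 [ 0.5819 -0.053   0.2412]
335 311 [ 0.5821 -0.0512  0.2403]
320 350 [ 0.5816 -0.0515  0.2671]
470 312 [0.5858 0.0014 0.2415]
478 312 [0.5857 0.0044 0.2422]
490 350 [0.5862 0.0038 0.2664]
[-1.47677076e-01  6.96849738e-01  1.57561411e+00  6.96821940e-07
  8.69128477e-01 -1.62867729e+00] [ 0.60275114 -0.02940925  0.00489142] (np.float64(325.216022758183), np.float64(229.75004561680632))
[0.01610107 0.05682555 0.09520091 0.17626004 0.30060438]
304.6205910034474 238.54800479224397
```

View pics/s3v.png

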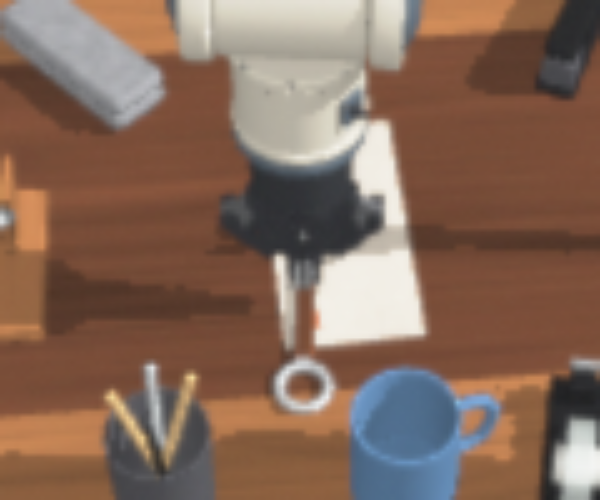

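The camera shows the closed fingertips about 4 cm above the reported TCP, so they hover over the opener. I'll open them and go lower in steps.

Request:
{"method": "drive_tool", "body": {"steps": "3.5 0 0 0 0; 3.5 0 0 0 0; 3.5 0 0 0 0; 3.5 0 0 2 0; 3.5 0 0 3.3 0"}}

```text
clock: 4.35
ee_pos: [0.6025, -0.0294, -0.0288]
eef_rot: [-0.141, -3.138, -0.0]
force: [-0.4, 0.4, -0.1]
finger_gap: 0.0352
grasp_force: 0.0
```

```bash
python3 - <<'E'
from h import *
o=sensors.get_obs();print(o['ee_pos'],o['force'],o['finger_gap'])
snap('wrist','w4')
_,d,K,T=load('w4')
v,u=np.mgrid[0:400,0:640]; P=np.stack([(u-K[2])/K[0]*d,(v-K[3])/K[1]*d,d],-1)@T[:3,:3].T+T[:3,3]
for s in(-1,1):
    y=-.0294+s*.023
    m=(abs(P[...,1]-y)<.007)&(abs(P[...,0]-.591)<.004)&(d>0)&(P[...,2]>.003)
    print(s,np.sort(P[m][:,2])[:12].round(4))
E
```

```text
[ 0.60251907 -0.02935978 -0.02879575] [-0.37818512  0.40774017 -0.14600571] 0.03516290286116899
-1 [0.0089 0.0099 0.0099 0.0099 0.01   0.01   0.0101 0.0103 0.0104 0.0104
 0.0105 0.0105]
1 [0.0091 0.0093 0.0094 0.0099 0.0099 0.0101 0.0102 0.0105 0.0105 0.0107
 0.0108 0.0109]
```

Request:
{"method": "drive_tool", "body": {"steps": "3 0 0 0.5 0; 1 0 0 0.5 0; 1 0 0 0.5 0; 1 0 0 0.5 0; 1 0 0 0.5 0", "force": 60}}

```text
clock: 5.03
ee_pos: [0.6029, -0.0294, -0.0329]
eef_rot: [0.141, 3.138, -0.0]
force: [0.5, -0.3, -0.2]
finger_gap: 0.0139
grasp_force: 58.6
```

Request:
{"method": "drive_tool", "body": {"steps": "1 0 0 -1 0; 1 0 0 -4 0; 1 0 0 -9 0; 1 0 0 -15 0; 1 0 0 -21 0"}}

```text
clock: 5.65
ee_pos: [0.6023, -0.0293, 0.1795]
eef_rot: [0.141, 3.138, -0.0]
force: [0.4, -0.4, -0.3]
finger_gap: 0.014
grasp_force: 58.7
```

```bash
python3 - <<'E'
from h import *
o=sensors.get_obs();print(o['ee_pos'],o['force'],o['finger_gap'],o['grasp_force'])
snap('wrist','w5')
im,d,K,T=load('w5')
# stamp view
cv2.imwrite('pics/w5v.png',im[:,:,::-1])
_,d,K,T=load('w5')
v,u=np.mgrid[0:400,0:640]; P=np.stack([(u-K[2])/K[0]*d,(v-K[3])/K[1]*d,d],-1)@T[:3,:3].T+T[:3,3]
z=o['ee_pos'][2]
m=(abs(P[...,2]-z-.04)<.05)&(d>0)&(P[...,0]>.645)&(P[...,0]<.75)&(abs(P[...,1]+.04)<.04)
if m.any(): print('ring pts',m.sum(),P[m].min(0),P[m].max(0),np.median(P[m],0))
E
```

```text
[ 0.60232348 -0.02932459  0.17954902] [ 0.40386507 -0.37940788 -0.30217984] 0.014023745262819281 58.66975486278534
ring pts 982 [ 0.64502245 -0.04900925  0.22454008] [ 0.66745571 -0.0232192   0.23297404] [ 0.65786434 -0.03501053  0.23089092]
```

View pics/w5v.png

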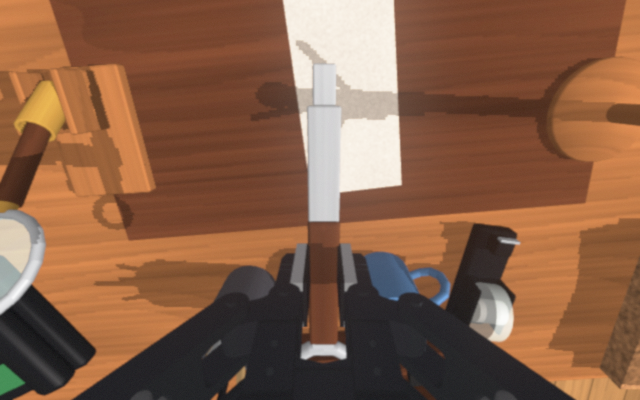

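```bash
python3 - <<'E'
from h import *
for u,v in((324,75),(324,100),(324,115),(324,150),(324,200),(324,230),(324,270),(324,300),(324,330),(324,350),(307,351),(340,351)): print(u,v,px('w5',u,v).round(4))
E
```

```text
324 75 [ 0.5149 -0.0226  0.2279]
324 100 [ 0.5249 -0.0235  0.228 ]
324 115 [ 0.5311 -0.024   0.2284]
324 150 [ 0.5463 -0.0254  0.2283]
324 200 [ 0.5703 -0.0275  0.2286]
324 230 [ 0.585  -0.0288  0.2307]
324 270 [ 0.6073 -0.0308  0.2309]
324 300 [ 0.6256 -0.0324  0.2312]
324 330 [ 0.6453 -0.0341  0.2314]
324 350 [ 0.6599 -0.0354  0.2311]
307 351 [ 0.6597 -0.0451  0.2311]
340 351 [ 0.6619 -0.0264  0.2306]
```

```bash
python3 - <<'E'
from h import *
for f,z in(('w1',.1949),('w2',.00504),('w4',-.0288),('w5',.1795)): print(f,load(f)[3][:3,3].round(4),load(f)[3][2,3]-z)
i=px('w5',200,30);print('desk mat z in w5',i,px('w5',370,150),px('w1',250,30),px('w4',150,60))
E
```

```text
w1 [ 0.5106 -0.019   0.3743] 0.1794361388142269
w2 [ 0.5179 -0.0234  0.1842] 0.17911488404631531
w4 [ 0.5172 -0.0233  0.1491] 0.17793844334390965
w5 [ 0.5191 -0.0234  0.3659] 0.18641102390373931
desk mat z in w5 [ 0.45339619 -0.14586338  0.00696551] [0.59427384 0.02494822 0.01023971] [ 0.44359099 -0.09298112  0.00057749] [ 0.49761068 -0.09905695 -0.00074643]
```

Request:
{"method": "drive_tool", "body": {"steps": "1 0 0 -6 0; 1 2 4 -11.5 0; 1 5 9 -11.5 0; 1 8 14 -11.5 0.07; 1 11 19 -11.5 0.13"}}

```text
clock: 6.32
ee_pos: [0.5089, 0.1712, 0.2925]
eef_rot: [0.348, 3.121, 0.001]
force: [1.0, 0.3, -0.9]
finger_gap: 0.0136
grasp_force: 59.0
```

Request:
{"method": "drive_tool", "body": {"steps": "1 6 13.5 0 0; 1 6 13.5 0 0; 1 6 13.5 0 0; 1 6 13.5 0 0"}}

```text
clock: 6.82
ee_pos: [0.4803, 0.3159, 0.292]
eef_rot: [0.341, 3.123, 0.0]
force: [-0.0, -1.0, -1.6]
finger_gap: 0.0137
grasp_force: 59.1
```

```bash
python3 - <<'E'
from h import *
o=sensors.get_obs();print(o['ee_pos'],o['eef_rot'],o['finger_gap'],o['grasp_force'])
e=R.from_rotvec(o['eef_rot']).as_matrix();d=-e[:,0];r=o['ee_pos']+.0745*d+[0,0,.0385];print(d,'ring pred',r)
snap('scene','s6');im=load('s6')[0]
a,b=map(int,proj('s6',r));print(a,b,proj('s6',(.5126,.2902,.281)))
c=cv2.resize(im[b-45:b+55,a-65:a+65],None,fx=6,fy=6,interpolation=cv2.INTER_CUBIC);cv2.imwrite('pics/s6v.png',c[:,:,::-1]); print('origin',a-65,b-45)
E
```

```text
[0.48028231 0.31594132 0.2920432 ] [3.40653127e-01 3.12306862e+00 2.81003890e-04] 0.013690101166263164 59.06404137611389
[ 9.76484452e-01 -2.15587836e-01 -1.90532430e-05] ring pred [0.5530304  0.29988003 0.33054178]
396 166 (np.float64(389.25030210354697), np.float64(168.0723291095725))
origin 331 121
```

View pics/s6v.png

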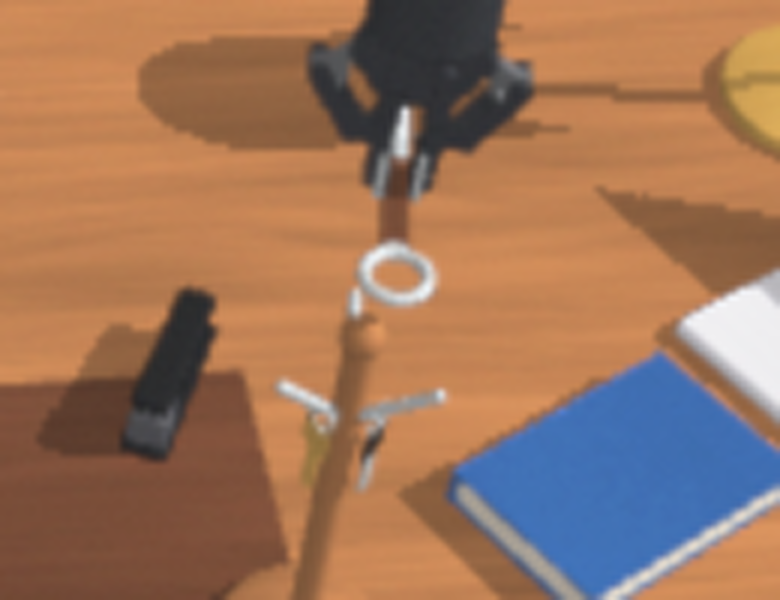

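```bash
python3 - <<'E'
from h import *
print('tip',px('s6',390.4,169.2,.281),'ring',px('s6',397.3,166.5,.3305))
for t in((281,386),(440,397)): print(px('s6',331+t[0]/6,121+t[1]/6,.281))
print('top',px('s6',331+364/6,121+333/6,.311))
print(totool([.5126-.553,.2902-.2999,0]))
E
```

```text
tip [0.51861333 0.29315435 0.281     ] ring [0.55519714 0.30218309 0.3305    ]
[0.59249317 0.23237582 0.281     ]
[0.60916945 0.32301213 0.281     ]
top [0.58257004 0.27923041 0.311     ]
[ 3.73 -1.82  0.  ]
```

Request:
{"method": "drive_tool", "body": {"steps": "1 2 -0.8 0 0; 1 3.5 -1.6 0 0; 1 3.5 -1.6 0 0; 1 3.5 -1.6 2 0; 1 3.5 -1.6 4 0"}}

```text
clock: 7.5
ee_pos: [0.4442, 0.3063, 0.2517]
eef_rot: [0.345, 3.122, 0.001]
force: [-0.5, 0.2, -1.3]
finger_gap: 0.0135
grasp_force: 59.1
```

Request:
{"method": "drive_tool", "body": {"steps": "1 0 0 1 0; 1 -0.3 0 1.3 0; 1 -0.9 0 1.9 0; 1 -1.5 0 2.5 0; 1 -1.5 0 2.5 0"}}

```text
clock: 8.12
ee_pos: [0.4585, 0.3031, 0.2265]
eef_rot: [-0.345, -3.122, 0.0]
force: [0.5, -0.3, -0.8]
finger_gap: 0.0136
grasp_force: 59.1
```

Request:
{"method": "drive_tool", "body": {"steps": "1 0 0.7 0 0; 1 0 1.2 0 0; 1 0 1.2 0 0"}}

```text
clock: 8.5
ee_pos: [0.4604, 0.3154, 0.2268]
eef_rot: [-0.344, -3.122, 0.0]
force: [-1.4, 0.3, -1.8]
finger_gap: 0.0136
grasp_force: 59.0
```

Request:
{"method": "drive_tool", "body": {"steps": "1 0 -1.2 0 0; 1 0 -1.9 0 0; 1 0 -2.4 0 0; 1 0 -2.4 0 0"}}

```text
clock: 9.0
ee_pos: [0.4559, 0.2923, 0.2274]
eef_rot: [0.344, 3.122, 0.004]
force: [0.3, 10.1, -3.1]
finger_gap: 0.0137
grasp_force: 59.6
```

Request:
{"method": "drive_tool", "body": {"steps": "1 0 1.3 0 0; 1 -0.7 1.3 0.7 0; 1 -1.5 1.3 1.5 0; 1 -1.5 1.3 1.5 0; 1 -1.5 1.3 1.5 0"}}

```text
clock: 9.62
ee_pos: [0.4693, 0.3006, 0.2101]
eef_rot: [-0.343, -3.115, 0.004]
force: [-21.5, 5.2, -1.9]
finger_gap: 0.0136
grasp_force: 60.9
```

Request:
{"method": "drive_tool", "body": {"steps": "1 1 0 -1 0; 1 1 0 -1 0; 3 1 0 -1 0; 5 1 0 -1 0; 5 1 0 -1 0"}}

```text
clock: 10.25
ee_pos: [0.4634, 0.3031, 0.2218]
eef_rot: [-0.345, -3.123, 0.0]
force: [-0.1, -0.3, 0.1]
finger_gap: 0.0505
grasp_force: 0.0
```

```bash
cat > tree.py <<'E'
from h import *
import sys
f=sys.argv[1]; snap('scene',f)
_,d,K,T=load(f);v,u=np.mgrid[0:400,0:640]; P=np.stack([(u-K[2])/K[0]*d,(v-K[3])/K[1]*d,d],-1)@T[:3,:3].T+T[:3,3]
P0=None
im=load(f)[0].astype(int)
m=(P[...,0]>.46)&(P[...,0]<.56)&(abs(P[...,1]-.29)<.05)&(P[...,2]>.03)&(P[...,2]<.3)&(d>0)
g=m&(im.max(-1)-im.min(-1)<30)&(im.mean(-1)>90)
for lo in np.arange(.03,.30,.02):
    k=g&(P[...,2]>=lo)&(P[...,2]<lo+.02)
    if k.any(): print(round(lo,2),k.sum(),P[k].mean(0).round(3),im[k].mean(0).round())
print(sensors.get_obs())
E
python3 tree.py s7
```

```text
0.07 1 [0.551 0.278 0.086] [141. 123. 113.]
0.09 1 [0.55  0.277 0.092] [149. 130. 120.]
0.11 1 [0.552 0.277 0.119] [136. 120. 110.]
0.19 2 [0.552 0.275 0.203] [129. 115. 106.]
0.21 1 [0.558 0.266 0.22 ] [144. 139. 135.]
0.23 7 [0.552 0.264 0.242] [159. 152. 148.]
0.25 5 [0.522 0.283 0.257] [163. 156. 152.]
0.27 20 [0.489 0.301 0.279] [144. 141. 139.]
0.29 6 [0.475 0.29  0.295] [122. 120. 119.]
{'clock': 10.3, 'qpos': array([ 4.71500113e-01,  3.67263024e-01,  1.48659992e+00, -4.52933834e-05,
        1.28770264e+00, -8.79367821e-01]), 'dq': array([-0.00095416, -0.00212017, -0.00048225, -0.00057016,  0.00033731,
       -0.00061508]), 'joint_efforts': array([-2.37866503e-02, -7.58074307e+01, -3.80850327e+01, -5.32810431e-03,
       -7.81564187e-03, -2.81323912e-03]), 'ee_pos': array([0.46334358, 0.30311925, 0.22183005]), 'eef_rot': array([ 3.44742046e-01,  3.12257347e+00, -3.37284097e-05]), 'force': array([-0.20214568, -0.85230993, -0.00774872]), 'wrist_torque': array([-0.0020884 , -0.00268155, -0.02393455]), 'grasp_force': 0.0, 'finger_gap': 0.050004292523142715}
```

Request:
{"method": "drive_tool", "body": {"steps": "5 2 0 0 0; 5 6 0 0 0; 5 10 0 0 0; 5 10 0 0 0; 5 10 0 0 0"}}

```text
clock: 10.92
ee_pos: [0.3653, 0.3252, 0.2221]
eef_rot: [0.343, 3.122, 0.0]
force: [0.5, 0.3, -0.3]
finger_gap: 0.05
grasp_force: 0.0
```

```bash
cat > tree.py <<'E'
from h import *
import sys
f,n=sys.argv[1:]; snap(n,f); print(sensors.get_obs()['ee_pos'])
im,d,K,T=load(f);v,u=np.mgrid[0:400,0:640]; P=np.stack([(u-K[2])/K[0]*d,(v-K[3])/K[1]*d,d],-1)@T[:3,:3].T+T[:3,3]
print('proj ring',proj(f,(.535,.285,.25)),proj(f,(.535,.285,.08)))
m=(P[...,0]>.48)&(P[...,0]<.62)&(abs(P[...,1]-.285)<.06)&(P[...,2]>.03)&(P[...,2]<.32)&(d>0)
for lo in np.arange(.03,.31,.02):
    k=m&(P[...,2]>=lo)&(P[...,2]<lo+.02)
    if k.any(): print(round(lo,2),k.sum(),P[k].min(0).round(3),P[k].max(0).round(3),im[k].mean(0).round(),np.median(im[k],0))
E
python3 tree.py w8 wrist; python3 tree.py t8 top
```

```text
[0.36577362 0.32506284 0.22202975]
proj ring (np.float64(321.9005062578194), np.float64(459.54266631222686)) (np.float64(322.222015542192), np.float64(306.31077958320793))
0.03 121 [0.558 0.272 0.03 ] [0.57  0.292 0.05 ] [136.  87.  53.] [125.  80.  50.]
0.05 158 [0.552 0.272 0.05 ] [0.566 0.302 0.07 ] [131.  92.  66.] [128.  84.  51.]
0.07 212 [0.551 0.273 0.07 ] [0.564 0.303 0.09 ] [127. 102.  87.] [125.  108.   94.5]
0.09 253 [0.551 0.273 0.09 ] [0.564 0.302 0.11 ] [123. 104.  93.] [123. 120. 118.]
0.11 272 [0.55  0.272 0.11 ] [0.565 0.3   0.13 ] [123. 107.  98.] [124. 121. 121.]
0.13 232 [0.548 0.272 0.13 ] [0.564 0.298 0.15 ] [92. 63. 48.] [79.  50.5 36. ]
0.15 4 [0.549 0.283 0.151] [0.549 0.289 0.152] [64. 42. 35.] [63.5 42.  34. ]
[0.36599518 0.32497527 0.22193684]
proj ring (np.float64(216.47624365938276), np.float64(210.645333122461)) (np.float64(226.56932555294955), np.float64(220.4239459480397))
0.03 13 [0.545 0.261 0.03 ] [0.574 0.292 0.048] [137.  92.  53.] [136.  90.  51.]
0.05 13 [0.552 0.27  0.052] [0.571 0.302 0.07 ] [118.  79.  49.] [108.  71.  41.]
0.07 11 [0.552 0
[... 357 characters left out ...]
] [100.  77.  62.] [102.  76.  59.]
0.17 10 [0.549 0.259 0.17 ] [0.571 0.293 0.184] [102.  73.  53.] [99.  70.5 49. ]
0.19 14 [0.548 0.258 0.191] [0.574 0.29  0.21 ] [106.  84.  68.] [106.  94.  57.]
0.21 26 [0.547 0.257 0.212] [0.577 0.302 0.229] [132. 118. 104.] [133.5 121.  111.5]
0.23 56 [0.545 0.254 0.23 ] [0.583 0.304 0.25 ] [134. 121. 111.] [133.  121.  110.5]
0.25 87 [0.528 0.236 0.251] [0.598 0.317 0.27 ] [142. 131. 124.] [143. 130. 125.]
0.27 53 [0.511 0.228 0.271] [0.604 0.325 0.288] [144. 127. 117.] [146. 130. 123.]
0.29 65 [0.553 0.267 0.293] [0.578 0.293 0.31 ] [137.  93.  55.] [135.  92.  53.]
0.31 14 [0.562 0.271 0.31 ] [0.573 0.288 0.316] [154. 104.  60.] [157.5 107.   62.5]
```

Request:
{"method": "drive_tool", "body": {"steps": "6 -23.2 -33.2 -3 0; 6 -23.2 -33.2 -3 0; 6 -23.2 -33.2 -3 -0.16; 6 -23.2 -33.2 -3 -0.16; 6 -23.2 -33.2 -3 -0.16"}}

```text
clock: 11.65
ee_pos: [0.4827, 0.0405, 0.2447]
eef_rot: [0.095, 3.14, 0.0]
force: [1.6, 1.0, 0.5]
finger_gap: 0.0598
grasp_force: 0.0
```

Request:
{"method": "drive_tool", "body": {"steps": "6 -8.8 -12.6 0 0; 6 -8.8 -12.6 0 0; 6 -8.8 -12.6 0 0; 6 -8.8 -12.6 0 0"}}

```text
clock: 12.15
ee_pos: [0.563, -0.0905, 0.2438]
eef_rot: [-0.099, -3.14, 0.0]
force: [0.2, 0.7, -0.6]
finger_gap: 0.0603
grasp_force: 0.0
```

```bash
python3 - <<'E'
from h import *
o=sensors.get_obs();print(o['ee_pos'],o['eef_rot'])
snap('wrist','w9'); im,d,K,T=load('w9')
cx=[px('t0',190+x/3.4,155+y/3.4,.039).round(3) for x,y in((607,332),(567,372),(722,448),(683,488))];print('case',cx)
print('pen',px('t0',352,150,.165).round(3))
v,u=np.mgrid[0:400,0:640]; D=(0-T[2,3])/(np.stack([(u-K[2])/K[0],(v-K[3])/K[1],np.ones_like(u)],-1)@T[:3,:3].T)[...,2]
P=np.stack([(u-K[2])/K[0],(v-K[3])/K[1],np.ones_like(u)],-1)*D[...,None]@T[:3,:3].T+T[:3,3]
i=im.astype(int)
red=(i[...,0]>150)&(i[...,0]-i[...,1]>70)&(abs(P[...,0]-.61)<.04)&(abs(P[...,1]+.03)<.04)
n,l,st,c=cv2.connectedComponentsWithStats(red.astype(np.uint8))
for k in range(1,n):
    if st[k,4]>15: print('red',st[k],px('w9',*c[k],.002).round(4))
white=((i.min(-1)>150)).astype(np.uint8)
n,l,st,c=cv2.connectedComponentsWithStats(white)
k=1+np.argmax(st[1:,4]); print('white',st[k],np.array(px('w9',*c[k],.0016)).round(4))
e=l==k; rc=cv2.minAreaRect(np.argwhere(e)[:,::-1].astype(np.float32)); print([px('w9',*q,.0016).round(4)[:2] for q in cv2.boxPoints(rc)])
cv2.imwrite('pics/w9v.png',im[:,:,::-1])
E
```

```text
[ 0.56295422 -0.09048142  0.2438121 ] [-9.89969236e-02 -3.13973381e+00  1.95772378e-04]
case [array([ 0.407, -0.174,  0.039]), array([ 0.371, -0.132,  0.039]), array([ 0.29 , -0.274,  0.039]), array([ 0.255, -0.233,  0.039])]
pen [ 0.723 -0.132  0.165]
red [364 180  11  13  73] [ 0.6113 -0.0265  0.002 ]
white [  345    27    91   177 13953] [0.5118 0.0044 0.0016]
[array([ 0.4132, -0.0552]), array([0.4133, 0.0557]), array([0.6361, 0.0848]), array([ 0.6374, -0.0473])]
```

Request:
{"method": "drive_tool", "body": {"steps": "6 5.2 -18.4 0 0; 6 5.2 -18.4 0 0; 6 5.2 -18.4 0 0; 6 5.2 -18.4 0 0; 6 5.2 -18.4 0 0"}}

```text
clock: 12.82
ee_pos: [0.499, -0.2679, 0.2445]
eef_rot: [-0.095, -3.14, -0.001]
force: [-0.1, -0.1, -0.2]
finger_gap: 0.0598
grasp_force: 0.0
```

```bash
python3 - <<'E'
from h import *
o=sensors.get_obs();print(o['ee_pos'],o['eef_rot'])
snap('wrist','w10'); im,d,K,T=load('w10')
for p in((.5229,-.278,.09),(.55,-.277,.11),(.58,-.277,.14),(.61,-.278,.165)): print(proj('w10',p))
c=cv2.resize(im,(800,500))
cv2.imwrite('pics/w10v.png',c[:,:,::-1])
E
```

```text
[ 0.49899154 -0.26786378  0.24446335] [-9.46047913e-02 -3.14004872e+00 -8.53722499e-04]
(np.float64(315.9087275432951), np.float64(190.72779952107302))
(np.float64(318.0518970301839), np.float64(219.472496265116))
(np.float64(319.4771689955129), np.float64(257.17416756515803))
(np.float64(320.1054766370087), np.float64(296.31886993845166))
```

View pics/w10v.png

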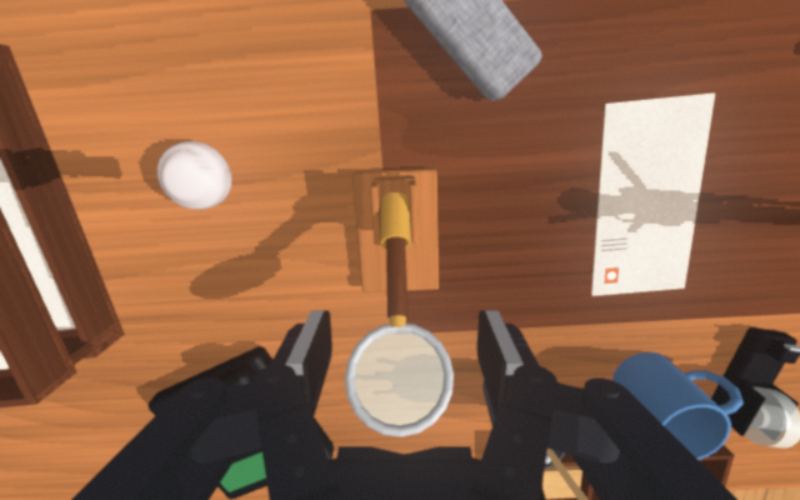

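```bash
python3 - <<'E'
from h import *
q=lambda x,y,h=None:px('w10',x/1.25,y/1.25,h).round(4)
print('stamp',q(612,275,.002))
for y in(200,225,236,248,260,275,290,305,318): print(y,q(396.5,y))
print('rim',q(400,328),q(400,434),q(349,380),q(452,380))
E
```

```text
stamp [ 0.6127 -0.0258  0.002 ]
200 [ 0.4932 -0.275   0.0633]
225 [ 0.5118 -0.2759  0.0848]
236 [ 0.5199 -0.2763  0.0925]
248 [ 0.5306 -0.2769  0.0947]
260 [ 0.5393 -0.2774  0.1023]
275 [ 0.5495 -0.2779  0.1125]
290 [ 0.5593 -0.2783  0.1223]
305 [ 0.5689 -0.2788  0.1315]
318 [ 0.5778 -0.2793  0.1378]
rim [ 0.5857 -0.2768  0.1411] [ 0.6435 -0.2799  0.1962] [ 0.6134 -0.319   0.1694] [ 0.6178 -0.2371  0.17  ]
```

Request:
{"method": "drive_tool", "body": {"steps": "4 -5.2 -0.7 2 0; 4 -5.2 -0.7 7 0; 4 -5.2 -0.7 12 0; 4 -5.2 -0.7 16 0; 4 -5.2 -0.7 19 0"}}

```text
clock: 13.5
ee_pos: [0.5508, -0.2763, 0.0528]
eef_rot: [-0.09, -3.139, -0.001]
force: [0.3, -0.1, 0.3]
finger_gap: 0.0398
grasp_force: 0.0
```

Request:
{"method": "drive_tool", "body": {"steps": "4 0 0 0 0; 0.5 0 0 0 0; 0.5 0 0 0 0; 0.5 0 0 0 0; 0.5 0 0 0 0", "force": 60}}

```text
clock: 14.12
ee_pos: [0.5518, -0.279, 0.056]
eef_rot: [0.094, 3.137, -0.001]
force: [2.9, 3.4, 9.2]
finger_gap: 0.0163
grasp_force: 58.8
```

Request:
{"method": "drive_tool", "body": {"steps": "0.5 -0.5 0 -0.5 0; 0.5 -1.3 0 -1.3 0; 0.5 -2.3 0 -2.3 0; 0.5 -3.4 0 -3.4 0; 0.5 -4.5 0 -4.5 0"}}

```text
clock: 14.75
ee_pos: [0.5967, -0.2815, 0.1005]
eef_rot: [0.094, 3.14, -0.0]
force: [0.1, -0.7, -2.1]
finger_gap: 0.0159
grasp_force: 58.4
```

Request:
{"method": "drive_tool", "body": {"steps": "0.5 -1 0 -1.5 0; 0.5 -1 0 -4 0; 0.5 -1 0 -6 0; 0.5 -1 0 -6 0"}}

```text
clock: 15.25
ee_pos: [0.6069, -0.2824, 0.1614]
eef_rot: [0.093, 3.137, -0.003]
force: [-0.9, 0.2, -1.4]
finger_gap: 0.0162
grasp_force: 58.4
```

```bash
cat > mag.py <<'E'
from h import *
import sys
f=sys.argv[1]; o=sensors.get_obs();snap('wrist',f);z=o['ee_pos'];print(z,o['finger_gap'],o['grasp_force'],o['force'])
im,d,K,T=load(f);v,u=np.mgrid[0:400,0:640]; P=np.stack([(u-K[2])/K[0]*d,(v-K[3])/K[1]*d,d],-1)@T[:3,:3].T+T[:3,3]
e=R.from_rotvec(o['eef_rot']).as_matrix(); Q=(P-z)@e   # tool axes
Q[...,0]*=-1; Q[...,2]*=-1
m=(abs(Q[...,1])<.006)&(Q[...,2]>-.06)&(Q[...,2]<.2)&(abs(Q[...,0])<.2)&(d>0)&(P[...,2]>.006)
for c in np.arange(-.1,.16,.01):
    k=m&(abs(Q[...,0]-c)<.005)
    if k.sum()>2: print('fwd %.3f n %d up(tool) %.3f z %.3f'%(c,k.sum(),np.median(Q[k][:,2]),np.median(P[k][:,2])),np.median(im[k],0))
E
python3 mag.py w11
```

```text
[ 0.60693862 -0.28243999  0.1614304 ] 0.01615896906253011 58.4146910905838 [-0.87442756  0.18551132 -1.40184071]
fwd -0.060 n 174 up(tool) 0.002 z 0.163 [110.  66.  42.]
fwd -0.050 n 446 up(tool) 0.009 z 0.170 [109.  65.  42.]
fwd -0.040 n 498 up(tool) 0.018 z 0.180 [108.  63.  41.]
fwd -0.030 n 562 up(tool) 0.028 z 0.189 [106.  63.  41.]
fwd -0.020 n 617 up(tool) 0.038 z 0.199 [105.  63.  42.]
fwd -0.010 n 2452 up(tool) 0.114 z 0.276 [36. 35. 37.]
fwd -0.000 n 800 up(tool) 0.057 z 0.219 [80. 48. 33.]
fwd 0.010 n 886 up(tool) 0.067 z 0.228 [83. 50. 35.]
fwd 0.020 n 724 up(tool) 0.075 z 0.236 [105.  62.  41.]
```

Request:
{"method": "drive_tool", "body": {"steps": "0.5 3 4.5 0 0; 0.5 6 9 0 0; 0.5 8.5 13.2 0 0; 0.5 8.5 13.2 5 0; 0.5 8.5 13.2 10 0"}}

```text
clock: 15.92
ee_pos: [0.5286, -0.1445, 0.0583]
eef_rot: [0.093, 3.139, -0.001]
force: [1.0, -0.4, -2.2]
finger_gap: 0.0162
grasp_force: 58.7
```

Request:
{"method": "drive_tool", "body": {"steps": "0.5 0 0 2.5 0; 0.5 0 0 4 0; 0.5 -0.2 0 4.6 0; 0.5 -0.4 0 5.2 0; 0.5 -0.6 0 5.8 0", "force": 25}}

```text
clock: 16.55
ee_pos: [0.5384, -0.1468, 0.0034]
eef_rot: [0.094, 3.133, -0.004]
force: [11.3, -0.2, 19.6]
finger_gap: 0.016
grasp_force: 60.2
```

Request:
{"method": "drive_tool", "body": {"steps": "0.5 -0.2 0 0.6 0; 0.5 -0.4 0 1.2 0; 0.5 -0.6 0 1.8 0; 0.5 -0.6 0 2.2 0; 0.5 -0.6 0 2.2 0", "force": 25}}

```text
clock: 17.18
ee_pos: [0.543, -0.1467, -0.0191]
eef_rot: [0.094, 3.136, -0.002]
force: [3.5, 0.1, 8.0]
finger_gap: 0.0159
grasp_force: 57.7
```

```bash
python3 mag.py w12
```

```text
[ 0.54295093 -0.14668861 -0.01914856] 0.015913066611961027 57.65541851520538 [3.47152897 0.12701814 8.04574232]
fwd -0.070 n 344 up(tool) 0.037 z 0.017 [108.  62.  41.]
fwd -0.060 n 577 up(tool) 0.039 z 0.020 [109.  63.  42.]
fwd -0.050 n 570 up(tool) 0.042 z 0.023 [109.  63.  41.]
fwd -0.040 n 566 up(tool) 0.045 z 0.026 [109.  63.  41.]
fwd -0.030 n 568 up(tool) 0.048 z 0.029 [109.  63.  42.]
fwd -0.020 n 562 up(tool) 0.052 z 0.032 [107.  63.  42.]
fwd -0.010 n 2316 up(tool) 0.116 z 0.097 [35. 33. 35.]
fwd -0.000 n 554 up(tool) 0.058 z 0.039 [77. 46. 32.]
fwd 0.010 n 552 up(tool) 0.061 z 0.042 [85. 50. 35.]
fwd 0.020 n 555 up(tool) 0.064 z 0.045 [110.  65.  43.]
fwd 0.030 n 531 up(tool) 0.067 z 0.048 [112.  65.  43.]
fwd 0.040 n 10 up(tool) 0.067 z 0.048 [97.5 58.5 42. ]
```

Request:
{"method": "drive_tool", "body": {"steps": "0.5 -0.1 0 0.5 0; 0.5 -0.2 0 1.0 0; 0.5 -0.2 0 1.45 0; 0.5 -0.2 0 1.45 0"}}

```text
clock: 17.73
ee_pos: [0.5432, -0.1461, -0.0348]
eef_rot: [0.094, 3.139, -0.0]
force: [3.5, -0.0, 4.8]
finger_gap: 0.0156
grasp_force: 57.6
```

```bash
python3 mag.py w13
```

```text
[ 0.5431729  -0.14613415 -0.03482368] 0.01558137546703479 57.58656620979309 [ 3.53773069 -0.03168758  4.81260266]
fwd -0.080 n 50 up(tool) 0.052 z 0.017 [92.5 54.5 36. ]
fwd -0.070 n 742 up(tool) 0.053 z 0.018 [110.  64.  43.]
fwd -0.060 n 673 up(tool) 0.054 z 0.019 [112.  65.  43.]
fwd -0.050 n 659 up(tool) 0.054 z 0.019 [112.  65.  42.]
fwd -0.040 n 611 up(tool) 0.055 z 0.020 [112.  64.  43.]
fwd -0.030 n 579 up(tool) 0.056 z 0.021 [111.  64.  43.]
fwd -0.020 n 562 up(tool) 0.057 z 0.022 [108.  64.  42.]
fwd -0.010 n 2282 up(tool) 0.116 z 0.081 [35. 34. 36.]
fwd -0.000 n 485 up(tool) 0.058 z 0.024 [76. 45. 32.]
fwd 0.010 n 463 up(tool) 0.059 z 0.024 [81. 49. 35.]
fwd 0.020 n 454 up(tool) 0.060 z 0.025 [111.  65.  43.]
fwd 0.030 n 437 up(tool) 0.061 z 0.026 [112.  65.  44.]
fwd 0.040 n 290 up(tool) 0.060 z 0.026 [173. 128.  62.]
fwd 0.050 n 6 up(tool) 0.057 z 0.022 [174.5 168.  146. ]
```

Request:
{"method": "drive_tool", "body": {"steps": "0.5 0 0 -2 0; 0.5 0 0 -5 0; 0.5 0 0 -7.9 0; 0.5 1.2 5 -7.9 0; 0.5 2.4 9 -7.9 0", "force": 70}}

```text
clock: 18.4
ee_pos: [0.5232, -0.0536, 0.0442]
eef_rot: [-0.095, -3.14, -0.0]
force: [0.4, 0.5, -1.3]
finger_gap: 0.0156
grasp_force: 69.5
```

Request:
{"method": "drive_tool", "body": {"steps": "0.5 0 2 0 0; 0.5 0 3.4 0 0; 0.5 0 3.4 0 0; 0.5 0 3.4 0 0"}}

```text
clock: 18.9
ee_pos: [0.5261, -0.0214, 0.0439]
eef_rot: [-0.094, -3.14, 0.0]
force: [0.5, 0.4, -2.0]
finger_gap: 0.0156
grasp_force: 69.5
```

```bash
python3 mag.py w14; python3 - <<'E'
from h import *
snap('scene','s14'); im,d,K,T=load('s14'); o=sensors.get_obs()
v,u=np.mgrid[0:400,0:640]; P=np.stack([(u-K[2])/K[0]*d,(v-K[3])/K[1]*d,d],-1)@T[:3,:3].T+T[:3,3]
e=R.from_rotvec(o['eef_rot']).as_matrix(); print('lens pred',o['ee_pos']-.085*e[:,0]+[0,0,.056])
m=(d>0)&(abs(P[...,2]-.1)<.03)&(abs(P[...,0]-.62)<.06)&(abs(P[...,1]+.026)<.07)&(P[...,0]>.57)
Q=P[m]; print(len(Q),Q.min(0),Q.max(0),np.percentile(Q,[2,50,98],axis=0).round(4))
A=np.c_[Q[:,:2],np.ones(len(Q))]; print('plane',np.linalg.lstsq(A,Q[:,2],rcond=None)[0])
E
python3 tree.py t14 top | tail -14
```

```text
[ 0.52609095 -0.02144618  0.04388787] 0.015647416526356078 69.49819922447205 [ 0.47589749  0.3525873  -2.00414998]
fwd -0.080 n 23 up(tool) 0.049 z 0.093 [145. 120. 106.]
fwd -0.070 n 699 up(tool) 0.050 z 0.094 [131.  90.  72.]
fwd -0.060 n 670 up(tool) 0.051 z 0.095 [128.  86.  68.]
fwd -0.050 n 654 up(tool) 0.052 z 0.096 [125.  82.  63.]
fwd -0.040 n 612 up(tool) 0.053 z 0.097 [122.  78.  59.]
fwd -0.030 n 584 up(tool) 0.055 z 0.099 [119.  76.  57.]
fwd -0.020 n 554 up(tool) 0.056 z 0.100 [117.  74.  54.]
fwd -0.010 n 2281 up(tool) 0.116 z 0.160 [36. 35. 38.]
fwd -0.000 n 505 up(tool) 0.058 z 0.102 [82. 52. 39.]
fwd 0.010 n 485 up(tool) 0.060 z 0.103 [91. 55. 40.]
fwd 0.020 n 470 up(tool) 0.061 z 0.105 [112.  67.  45.]
fwd 0.030 n 453 up(tool) 0.062 z 0.106 [115.  67.  45.]
fwd 0.040 n 249 up(tool) 0.062 z 0.106 [169. 127.  61.]
lens pred [ 0.61089432 -0.0266974   0.09992669]
321 [ 0.57057837 -0.06895038  0.09693667] [0.65884914 0.01513936 0.11715299] [[ 0.5764 -0.0655  0.0993]
 [ 0.6166 -0.0266  0.1062]
 [ 0.655   0.012   0.1134]]
plane [0.11240496 0.01226469 0.03722914]
0.05 10 [
[... 431 characters left out ...]
293 0.17 ] [98. 72. 54.] [94.5 71.  52. ]
0.17 12 [0.546 0.259 0.173] [0.576 0.289 0.19 ] [92. 66. 47.] [81.  57.  44.5]
0.19 11 [0.547 0.258 0.197] [0.571 0.29  0.209] [102.  83.  70.] [99. 88. 77.]
0.21 31 [0.547 0.257 0.211] [0.576 0.302 0.23 ] [122. 105.  91.] [123. 104.  96.]
0.23 43 [0.544 0.258 0.231] [0.584 0.303 0.25 ] [125. 114. 105.] [124. 111. 104.]
0.25 88 [0.527 0.24  0.25 ] [0.597 0.311 0.27 ] [133. 122. 114.] [136.  121.  116.5]
0.27 56 [0.513 0.228 0.27 ] [0.603 0.325 0.288] [134. 121. 112.] [137. 123. 116.]
0.29 56 [0.552 0.267 0.293] [0.578 0.292 0.31 ] [124.  83.  49.] [122.   82.5  46.5]
0.31 22 [0.556 0.273 0.31 ] [0.574 0.288 0.315] [148. 100.  58.] [151.5 102.   59. ]
```

Request:
{"method": "drive_tool", "body": {"steps": "0.5 0 0 0 0; 0.5 0 0 0 0; 0.5 0 0 0 0; 0.5 0 0 0 0"}}

```text
clock: 19.55
ee_pos: [0.526, -0.0208, 0.044]
eef_rot: [0.094, 3.14, 0.0]
force: [-0.8, -0.5, -1.6]
finger_gap: 0.0157
grasp_force: 69.5
```

```bash
python3 -c "
from cell import bot; print(bot.sign_off())"
```

```text
the job is handed in; nothing more can be done
None
```

I handed the job in at 19.6 s, with no verdict returned: by my last camera measurements the opener hangs by its ring on the free arm, and the gripper holds the magnifier steady by its handle with the lens within about 5 mm of the stamp's centre, about 10 cm above the desk and tilted about 0.11 rad.

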